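# Load the bottle carrier and hold it up level

## Task

Stand the small amber bottle from the bench upright on the free raised seat of the two-bottle carrier, beside its twin, and let go of it. Then take the carrier by its handle alone, lift it straight up about 10 cm clear of the bench without tipping it, and finish while still holding it there level and steady, both bottles standing on their seats. Leave the jar and the beaker where they stand.

Things in the scene. Friction and masses are not known exactly. Their poses are not given: they have to be found in the camera images.
- carrier: loose bottle carrier, 0.34 kg empty: an aluminium foot plate 80 x 250 mm on rubber feet (its top 10 mm up), a round rimmed seat raised near each end and a stem with a handle in the middle, 167 mm high in all. Origin: centre of its underside on the bench; own y along the 250 mm length, z up. At the start its twin bottle stands on the +y seat. A tall gas chromatograph fills the bench to its left (beyond y = 0.2, from about x = 0.47 on): keep arm and hand clear of its corner
- handle: black grip bar on top of the carrier's stem, part of the carrier: 16 mm thick along the carrier's x, 56 mm long along its y, 24 mm high. Origin at the bar's centre, 155 mm above the carrier's underside, midway between the seats; axes as the carrier's. The stem under it is 10 x 26 mm
- free_seat (a point): the empty seat, at the carrier's -y end, 90 mm from the middle: centre of its flat floor, 26 mm above the carrier's underside; floor 56 mm across inside a rim 4 mm high and 3 mm thick; axes as the carrier's
- taken_seat (a point): centre of the floor of the other, equal seat, at the carrier's +y end, on which the twin bottle stands
- bench_bottle_mid (a point): the bottle to load, standing on the bench: amber glass bottle with white screw cap, 102 mm high, about 0.16 kg; body 48 mm across up to about 70 mm height, then a shoulder to the 32 mm cap (top 21 mm). Point: its centre, 51 mm above its underside; z up along the bottle
- loaded_bottle_mid (a point): the twin bottle, loose on the carrier's +y seat: amber glass bottle with white screw cap, 102 mm high, about 0.16 kg; body 48 mm across up to about 70 mm height, then a shoulder to the 32 mm cap (top 21 mm). Point: its centre, 51 mm above its underside
- bench_bottle: the same bottle to load; origin at the centre of its underside
- loaded_bottle: the same twin bottle; origin at the centre of its underside
- jar_mid (a point): bystander: screw-lid jar, 39 mm across, 47 mm high, loose on the bench near the bottle to load; point at its centre
- beaker_mid (a point): bystander: small glass beaker, 48 mm across, 58 mm high, loose on the bench near the bottle to load; point at its centre
Things that resemble listed ones, but are neither listed nor needed, are in the scene too. Leave any green look-alike of the bench_bottle alone. Leave any green look-alike of the loaded_bottle alone.

How it is judged:
On the way, in this order (a step that is already met when the one before it is completed fails the run):
1. the bottle stands released on the free seat, the carrier still on the bench (horizontal distance between bench_bottle_mid and free_seat below 0.012 m and z of bench_bottle_mid in the frame of free_seat between 0.046 and 0.056 m and angle between the z axis of bench_bottle_mid and the z axis of carrier, either way round below 0.09 rad and contact force between the fingers and bench_bottle below 0.1 N and height (world z) of carrier below 0.008 m), for 0.2 s.
2. the carrier is lifted by its handle, more than 60 mm clear of the bench, with both bottles (horizontal distance between bench_bottle_mid and free_seat below 0.012 m and z of bench_bottle_mid in the frame of free_seat between 0.046 and 0.056 m and angle between the z axis of each of bench_bottle_mid, loaded_bottle_mid and the z axis of carrier, either way round below 0.09 rad and horizontal distance between loaded_bottle_mid and taken_seat below 0.012 m and z of loaded_bottle_mid in the frame of taken_seat between 0.046 and 0.056 m and height (world z) of carrier above 0.06 m and contact force between the fingers and handle above 1 N), for 0.2 s.
At the end, for the whole second after the job is handed in: Held by the handle: carrier underside 60 to 170 mm above the bench, tilt under 0.10 rad, slower than 0.02 m/s and 0.15 rad/s; both bottles untouched on their seats, within 12 mm of centre, 5 mm of the floor, 0.09 rad of upright; jar and beaker within 25 mm of where they were (all of step 2 and height (world z) of carrier below 0.17 m and angle between carrier's own z axis and vertical below 0.1 rad and linear speed of carrier below 0.02 m/s and angular speed of carrier below 0.15 rad/s and contact force between each of the arm, the fingers and bench_bottle below 0.1 N and contact force between each of the arm, the fingers and loaded_bottle below 0.1 N and distance of each of jar_mid, beaker_mid from where it was at the start of the episode below 0.025 m); the arm keeps its last pose, push and grip.
It fails at once if the carrier is tipped by more than 0.3 rad (angle between carrier's own z axis and vertical above 0.3 rad).
It fails at once if a bottle is tipped by more than 0.5 rad (angle between any of bench_bottle_mid, loaded_bottle_mid's own z axis and vertical above 0.5 rad).
It fails at once if the jar or the beaker is pushed away or carried off (distance of any of jar_mid, beaker_mid from where it was at the start of the episode above 0.03 m).
It also fails if it takes over 51 s, if anything falls off the work surface, if the arm or the gripper's body presses on something with over 40 N, if the wrist force passes 120 N, or if a joint passes its speed limit or range.

## Robot

A 6-joint arm with a two-finger parallel gripper is mounted at the origin on a cart in front of the work surface, level with it; the furniture and walls round the work are solid. World frame = base frame: x ahead of the robot, y to its left, z up, the work surface at z = 0. Lengths are in m, angles in rad, forces in N, time in s.
With the tool pointing down it reaches from about 0.375 to 0.975 m from the base axis. Payload 3.8 kg.
Tool frame: the origin (TCP) lies where the fingers leave the gripper's body, on its centre line; the fingertips stand 73 mm ahead of it and the grasp point (between the pads) lies 54 mm ahead of it (nose_length is the distance from the TCP to the fingertips, in m); z points along the fingers, y is the line along which they close (so a half turn about z gives the same grasp; the last joint's range is limited). The gripper opens to 85 mm and grips with 20 to 120 N. Pads are 22 mm wide; open, the fingers measure 114 mm over their backs; the gripper's body (76 mm by 85 mm) begins 54 mm behind the grasp point. The pads swing forward as they close: fully open they stand 13 mm farther back than shut.
Start: joints at [1.126, 0.264, 1.604, -0, 1.274, -0.037], TCP at [0.268, 0.62, 0.304] pointing down, gripper open.
Joint ranges: [-2.63, 2.63], [-0.94, 2.18], [0.31, 2.57], [-1.31, 4.45], [0, 2.66], [-2.55, 2.55]. Speed limits (rad/s): [2.57, 2.57, 3.14, 3.14, 3.14, 3.14].

## Interface

Orientations are given as a rotation vector (axis times angle).
In Python, from workcell import read_state, read_camera, calibration, finish_job, look_for, cut_out, tip_of, nose_length gives the robot as it stands.
- The arm moves only by the tool step_arm, never from a script. Its argument "targets" is a list of rows, each a list of 3 entries, a list of its own where there are three numbers: the turn, a rotation vector about the tool's x, y, z in rad, then the shift along the tool's x, y, z in mm, then the finger opening in mm, from 0 to 85.4. In form: [[[ax, ay, az], [x, y, z], grip], ...]. A call has 1 to 5 rows; each row shifts and turns the commanded pose from where the row before left it, along the tool's axes as they then stand; what a row does not reach is not made up. A row lasts 1/12 s, in which the tool goes at most 41.7 mm and 7.16 degrees, less where a joint would pass 70% of its speed; a pose out of reach is approached as far as the arm can. A call with a gripper value outside its range is refused whole. The fingers move at their own pace and stop on an object; "grip_force" is the grip in N (left out, the last holds). Time passes only in rows, so rows that do not move let the fingers close. It gives the time, the measured TCP pose, the force, the opening and the grip force at its end, in the units of the state.
- read_state(): the state, without advancing time (a new reading comes with each control period).
- read_camera(name): name is "scene" or "side" or "wrist"; returns the picture (400x640x3 uint8, red, green, blue); there is no depth.
- calibration(name): a dict with "camera_matrix" (3x3 intrinsics, pixels), "R" (3x3) and "t" (3): a world point X has camera coordinates R X + t. Camera axes: x right, y down, z forward; pixel columns grow to the right and rows downward; lengths in m; the calibration is good to about 2 mm. The wrist camera is an equidistant fisheye: a pixel r from the principal point sees the ray r / f radians off the axis. A picture is of the moment at which its call begins: read the wrist's pose just before it. calibration takes no time and is no camera call; for the wrist camera it gives the pose at the moment of the call.
- finish_job(): hands the job in; it is judged then, once.
Trained networks look in the newest picture that a camera, given by its name, has taken for a name from the list of things; names that differ only in an ending like _2 or _b are one class to them, and where a whole thing is asked for, a point or a joint stands for the part that bears it (a point fixed in the world has none). Each returns a list of dicts, best first, with "score" (0 to 1); they miss things now and then, are a little off and sometimes report something else, mostly with a low value. They report only what shows in the picture. A call takes as long as a camera call. They do not tell look-alikes from the thing itself.
- look_for(camera, query): "extent" ([left, top, right, bottom] in pixels, round what is visible of it).
- cut_out(camera, query): "region" (400x640 bool, what is visible of it) and "extent" ([left, top, right, bottom] in pixels, round what is visible of it).
- tip_of(camera, query): "at" ([row, column] in pixels: a listed point, or the origin of a listed thing).
The state is a dict: "time": time; "q": joint angles; "joint_vel": joint speeds; "joint_torque": joint torques, N m; "tool_pos": TCP position; "tcp_rot": TCP orientation; "wrist_force": force on the tool from outside, world axes, zero at the start; "torque": the same for the moment, N m; "width": opening from 0.0 (shut) to 1.0 (fully open); "grip_force": force on a finger pad.
Only numpy, scipy, OpenCV 4.12 (cv2) and the standard library are available. Lean on these libraries where they do the work, as an engineer would, in place of code of your own. Each camera call takes 0.05 s, during which the arm holds its last target. There are 200 camera calls.

## Working session

There is one attempt and no reset: what is moved stays moved. The work goes in short steps, Python scripts to look and compute and a tool call to move; the robot and the scene stay as the last step left them, time stands still between calls to the robot, and variables do not carry over. Pictures are saved under pics/ and viewed, at most 10 in all, crops included, and the job is handed in when it is done.

Besides the shell and the picture viewer there is one more tool, called after "Emit:" as name([rows], argument=value, ...), one row to a line, values as JSON. step_arm: Moves the arm, as the interface text tells. Its arguments: {"type":"object","properties":{"targets":{"type":"array","items":{"type":"array"}},"grip_force":{"type":"number"}},"required":["targets"]}

```bash
mkdir -p pics; cat > h.py <<'E'
import numpy as np, cv2
from scipy.spatial.transform import Rotation as Ro
from workcell import *
def ray(cam,row,col,c=None):
    c=c or calibration(cam); K=np.array(c["camera_matrix"]);R=np.array(c["R"]);t=np.array(c["t"])
    x=(col-K[0,2])/K[0,0]; y=(row-K[1,2])/K[1,1]
    if cam=="wrist":
        r=np.hypot(x,y); s=np.sin(r)/r if r>1e-9 else 1; d=np.array([x*s,y*s,np.cos(r)])
    else: d=np.array([x,y,1.])
    d=R.T@d; return -R.T@t, d/np.linalg.norm(d)
def at_z(cam,row,col,z,c=None):
    o,d=ray(cam,row,col,c); return o+d*(z-o[2])/d[2]
def tri(rs):
    A=0;b=0
    for o,d in rs:
        P=np.eye(3)-np.outer(d,d); A=A+P; b=b+P@o
    return np.linalg.solve(A,b)
def proj(cam,X,c=None):
    c=c or calibration(cam); K=np.array(c["camera_matrix"]); p=np.array(c["R"])@X+np.array(c["t"])
    if cam=="wrist":
        n=np.hypot(p[0],p[1]); a=np.arctan2(n,p[2]); x,y=p[0]/n*a,p[1]/n*a
    else: x,y=p[0]/p[2],p[1]/p[2]
    return np.array([K[1,1]*y+K[1,2],K[0,0]*x+K[0,2]])
def save(img,name): cv2.imwrite("pics/"+name,img[:,:,::-1])
E
cat > a.py <<'E'
from h import *
im={}
Z=dict(bench_bottle_mid=.051,loaded_bottle_mid=.077,free_seat=.026,taken_seat=.026,handle=.155,carrier=0,jar_mid=.0235,beaker_mid=.029)
for c in("scene","side"):
    im[c]=read_camera(c); save(im[c],c+"1.png"); cal=calibration(c)
    for q in Z:
        for r in tip_of(c,q)[:4]:
            print(c,q,round(r["score"],2),np.round(r["at"]),np.round(at_z(c,*r["at"],Z[q],cal),3))
print(read_state())
E
python3 a.py
```

```text
scene bench_bottle_mid 0.78 [245. 420.] [ 0.583 -0.401  0.051]
scene bench_bottle_mid 0.63 [238. 391.] [ 0.565 -0.331  0.051]
scene bench_bottle_mid 0.26 [191. 266.] [0.529 0.056 0.051]
scene loaded_bottle_mid 0.61 [192. 264.] [0.498 0.033 0.077]
scene loaded_bottle_mid 0.59 [194. 222.] [0.423 0.117 0.077]
scene free_seat 0.72 [221. 327.] [ 0.549 -0.145  0.026]
scene taken_seat 0.86 [207. 264.] [0.495 0.034 0.026]
scene handle 0.78 [177. 295.] [ 0.514 -0.067  0.155]
scene carrier 0.59 [190. 265.] [0.583 0.112 0.   ]
scene carrier 0.57 [219. 294.] [ 0.528 -0.048  0.   ]
scene carrier 0.4 [240. 388.] [ 0.608 -0.304  0.   ]
scene carrier 0.21 [251. 387.] [ 0.567 -0.324  0.   ]
scene beaker_mid 0.89 [284. 410.] [ 0.474 -0.431  0.029]
side bench_bottle_mid 0.7 [257. 257.] [ 0.565 -0.329  0.051]
side loaded_bottle_mid 0.8 [167. 414.] [0.466 0.12  0.077]
side loaded_bottle_mid 0.67 [184. 384.] [0.489 0.025 0.077]
side free_seat 0.73 [234. 328.] [ 0.552 -0.147  0.026]
side taken_seat 0.61 [200. 380.] [0.502 0.017 0.026]
side handle 0.74 [187. 364.] [ 0.526 -0.055  0.155]
side handle 0.74 [24
[... 189 characters left out ...]
029]
{'time': 0.9, 'q': array([ 1.12608765e+00,  2.63848569e-01,  1.60397309e+00, -1.30996247e-05,
        1.27371054e+00, -3.69190574e-02]), 'joint_vel': array([ 1.76175352e-03, -7.66423256e-04, -5.29685187e-04, -8.40286676e-04,
        3.35794772e-04,  4.40305768e-06]), 'joint_torque': array([ 5.07466175e-04, -5.15053010e+01, -3.67726564e+01,  1.32440878e-04,
        4.88157675e-04, -3.56480626e-06]), 'tool_pos': array([0.26770962, 0.61964396, 0.30392897]), 'tcp_rot': array([6.36114070e-01, 3.07649090e+00, 8.75239112e-05]), 'wrist_force': array([ 0.68289309, -0.65790458,  0.1541977 ]), 'torque': array([ 0.05672319, -0.00318028, -0.04890306]), 'grip_force': 0.0, 'width': 1.0049211579142565}
```

View both.

View pics/scene1.png

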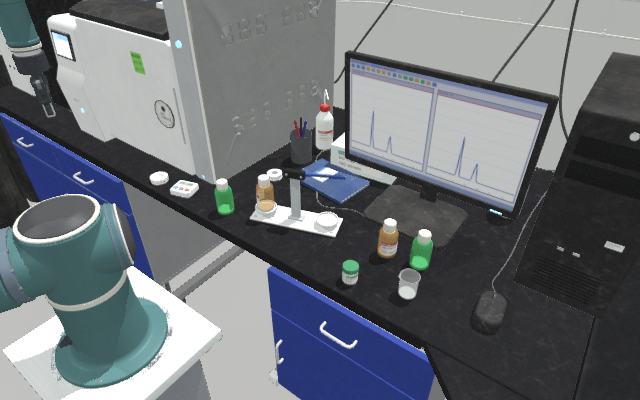

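View pics/side1.png

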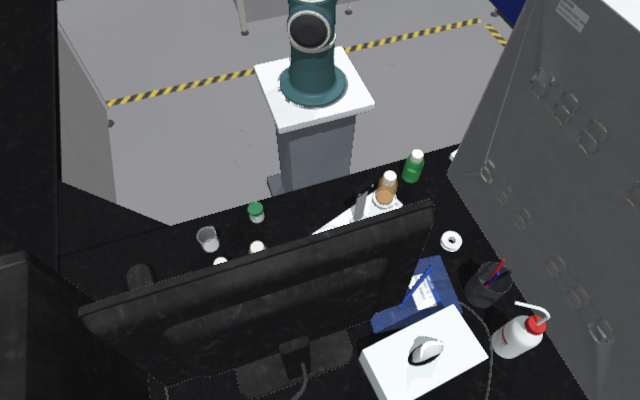

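Candidates (scene px): amber at (391,238), the one to load; green look-alike at (422,248); amber at (264,191), already on the carrier; green at (223,196), beside the carrier. I choose (391,238): amber, on the bench, near the jar and beaker.

First I retract radially, away from the chromatograph's corner.

Emit:
step_arm([
  [[0,0,0],[0,-40,0],85],
  [[0,0,0],[0,-40,0],85],
  [[0,0,0],[0,-40,0],85],
  [[0,0,0],[0,-40,0],85],
  [[0,0,0],[0,-40,0],85],
])

```text
time: 1.32
tool_pos: [0.1876, 0.4344, 0.3035]
tcp_rot: [-0.636, -3.076, 0.001]
wrist_force: [-0.7, 0.3, 0.7]
width: 0.996
grip_force: 0.0
```

Emit:
step_arm([
  [[0,0,0],[0,-40,0],85],
  [[0,0,0],[0,-40,0],85],
  [[0,0,0.1],[-39,0,0],85],
  [[0,0,0.1],[-39,0,0],85],
  [[0,0,0.1],[-39,0,0],85],
])

```text
time: 1.73
tool_pos: [0.2587, 0.3052, 0.3047]
tcp_rot: [1.091, 2.945, 0.005]
wrist_force: [1.0, 1.5, 0.9]
width: 0.996
grip_force: 0.0
```

```bash
cat > b.py <<'E'
from h import *
im=cv2.imread("pics/scene1.png")[150:310,330:470]; cv2.imwrite("pics/crop1.png",cv2.resize(im,None,fx=4,fy=3.7,interpolation=cv2.INTER_CUBIC))
for (a,b) in [((53,347),(205,432)),((98,552),(308,82))]: print(tri([ray("scene",*a),ray("side",*b)]))
s=read_state(); p=s["tool_pos"]; print(p, np.hypot(*p[:2]), np.arctan2(p[1],p[0]), Ro.from_rotvec(s["tcp_rot"]).as_matrix()[:,1], s["q"])
E
python3 b.py
```

```text
[ 0.7434875  -0.06420306  0.41300871]
[ 0.73651976 -0.55767023  0.41769199]
[0.25873085 0.30522415 0.3046875 ] 0.4001292725526159 0.8676536680219054 [0.65142866 0.75870283 0.00327479] [ 8.05344185e-01 -2.84373567e-01  2.14554460e+00  5.96926530e-05
  1.27714489e+00 -5.59985892e-02]
```

View pics/crop1.png

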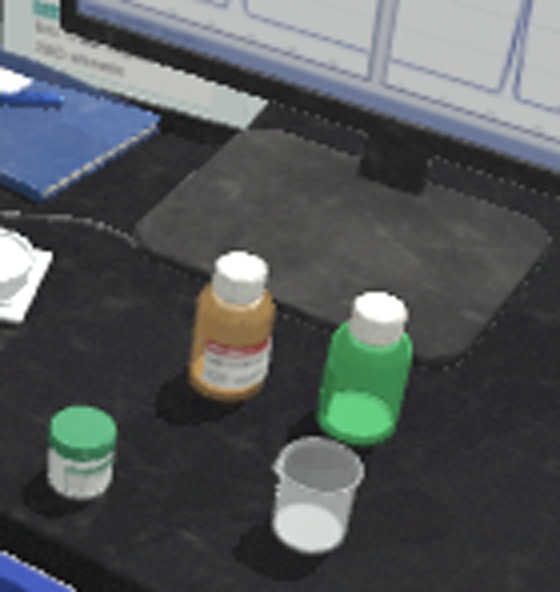

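The crop shows the amber bottle at (391,238), its green look-alike right of it, and the jar and beaker in front; the choice is right. The monitor plane is at x≈0.74, clear of the hand.

Emit:
step_arm([
  [[0,0,0.1],[-39,-3,0],85],
  [[0,0,0.1],[-39,-3,0],85],
  [[0,0,0.1],[-39,-2,0],85],
  [[0,0,0.1],[-39,-2,0],85],
  [[0,0,0.1],[-39,-2,0],85],
])

```text
time: 2.15
tool_pos: [0.3693, 0.1446, 0.3044]
tcp_rot: [1.79, 2.581, 0.002]
wrist_force: [0.2, 0.5, 0.1]
width: 0.994
grip_force: 0.0
```

Emit:
step_arm([
  [[0,0,0.07],[-28,-1,0],85],
  [[0,0,0],[-39,0,0],85],
  [[0,0,0],[-39,0,0],85],
  [[0,0,0],[-39,0,0],85],
  [[0,0,0],[-39,0,0],85],
])

```text
time: 2.57
tool_pos: [0.4224, -0.0316, 0.3044]
tcp_rot: [1.873, 2.521, 0.001]
wrist_force: [0.8, 0.1, 1.4]
width: 1.0
grip_force: 0.0
```

```bash
cat > go.py <<'E'
import sys
from h import *
# go.py x y z phi : shift in tool axes (mm) and turn about tool z
x,y,z,ph=map(float,sys.argv[1:5]); s=read_state(); R=Ro.from_rotvec(s["tcp_rot"]).as_matrix(); p=s["tool_pos"]
print("t",s["time"],"tcp",p.round(4),"q",s["q"].round(2))
print("phi",np.arctan2(R[1,1],R[0,1]),"toolz",R[:,2].round(4),"turn",np.arctan2(R[1,1],R[0,1])-ph,"shift mm",(R.T@(np.array([x,y,z])-p)*1000).round(1))
E
python3 go.py .565 -.331 .24 .293
```

```text
t 2.5667 tcp [ 0.4224 -0.0316  0.3044] q [-0.13 -0.23  2.11  0.    1.27 -0.43]
phi 0.29285149733847154 toolz [ 1.5e-03 -1.0e-04 -1.0e+00] turn -0.00014850266152843794 shift mm [-327.7   50.    64.6]
```

Emit:
step_arm([
  [[0,0,0],[-39,6,0],85],
  [[0,0,0],[-39,6,0],85],
  [[0,0,0],[-39,6,0],85],
  [[0,0,0],[-39,6,0],85],
  [[0,0,0],[-39,6,0],85],
])

```text
time: 2.98
tool_pos: [0.5077, -0.2098, 0.3041]
tcp_rot: [1.874, 2.521, 0.0]
wrist_force: [1.2, 0.7, -0.3]
width: 0.996
grip_force: 0.0
```

Emit:
step_arm([
  [[0,0,0],[-39,6,0],85],
  [[0,0,0],[-39,6,0],85],
  [[0,0,0],[-39,6,0],85],
  [[0,0,0],[0,0,0],85],
  [[0,0,0],[0,0,0],85],
])

```text
time: 3.4
tool_pos: [0.5586, -0.3163, 0.3029]
tcp_rot: [-1.876, -2.518, 0.0]
wrist_force: [0.1, 0.6, -0.4]
width: 0.994
grip_force: 0.0
```

```bash
cat > look.py <<'E'
import sys
from h import *
cal=calibration("wrist"); im=read_camera("wrist"); save(im,sys.argv[1])
Z=dict(bench_bottle_mid=.051,bench_bottle=0.,loaded_bottle_mid=.077,free_seat=.026,taken_seat=.026,handle=.155,carrier=0,jar_mid=.0235,beaker_mid=.029)
for q in sys.argv[2:]:
    for r in tip_of("wrist",q)[:4]:
        px=r["at"]; print(q,round(r["score"],2),np.round(px),im[int(px[0]),int(px[1])],np.round(at_z("wrist",*px,Z[q],cal),4))
E
python3 go.py .565 -.331 .24 .293; python3 look.py w1.png bench_bottle_mid bench_bottle jar_mid beaker_mid free_seat handle taken_seat
```

```text
t 3.4 tcp [ 0.5586 -0.3163  0.3029] q [-0.55  0.2   1.68  0.    1.26 -0.84]
phi 0.29048511928115367 toolz [-1.1e-03  8.0e-04 -1.0e+00] turn -0.002514880718846313 shift mm [-15.9   2.   62.9]
bench_bottle_mid 0.95 [186. 325.] [255 255 255] [ 0.5635 -0.3236  0.051 ]
bench_bottle_mid 0.93 [256. 314.] [124 230 150] [ 0.5752 -0.4096  0.051 ]
bench_bottle 0.78 [174. 323.] [245 207 131] [ 0.5603 -0.324   0.    ]
bench_bottle 0.74 [238. 317.] [ 98 206 123] [ 0.5778 -0.4088  0.    ]
jar_mid 0.73 [128. 221.] [ 90 165 118] [ 0.4289 -0.2983  0.0235]
beaker_mid 0.93 [240. 231.] [227 230 232] [ 0.4718 -0.432   0.029 ]
free_seat 0.82 [ 25. 362.] [255 255 255] [ 0.5506 -0.1409  0.026 ]
```

View pics/w1.png

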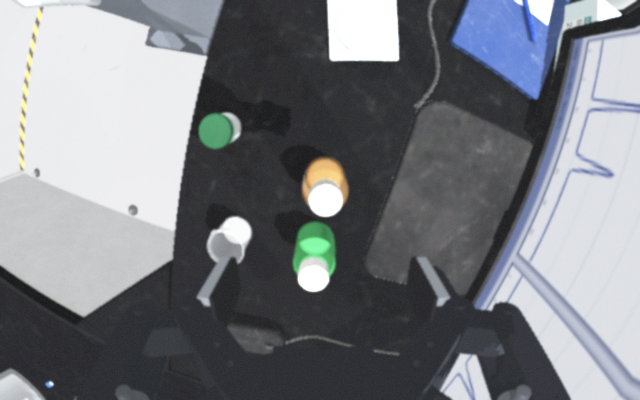

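The wrist view shows the amber bottle with its cap at (325,199), the green one below it at (313,275), the jar at (216,130) and the beaker at (230,240). The finger line is clear on both sides.

```bash
cat > cap.py <<'E'
import sys
from h import *
def cap(im,cal,r0,c0,z,rad=28):
    m=((im.min(2)>200)*1).astype(np.uint8); yy,xx=np.mgrid[:400,:640]; m[np.hypot(yy-r0,xx-c0)>rad]=0
    n,l,st,ce=cv2.connectedComponentsWithStats(m); i=1+np.argmax(st[1:,4]); c,r=ce[i]; return r,c,st[i],at_z("wrist",r,c,z,cal)
if __name__=="__main__":
    cal=calibration("wrist"); im=cv2.imread("pics/"+sys.argv[1])[:,:,::-1]; print(cap(im,cal,*map(float,sys.argv[2:5])))
E
python3 cap.py w1.png 199 325 .1
```

```text
(np.float64(199.44056706652125), np.float64(325.2300981461287), array([308, 183,  35,  34, 917], dtype=int32), array([ 0.56313053, -0.32148817,  0.1       ]))
```

Emit:
step_arm([
  [[0,0,0],[-10,2,0],85],
  [[0,0,0],[0,0,38],85],
  [[0,0,0],[0,0,38],85],
  [[0,0,0],[0,0,20],85],
  [[0,0,0],[0,0,0],85],
])

```text
time: 4.22
tool_pos: [0.5601, -0.3218, 0.2013]
tcp_rot: [-1.867, -2.513, 0.002]
wrist_force: [-0.9, -0.3, -0.3]
width: 0.997
grip_force: 0.0
```

```bash
python3 go.py .563 -.325 .11 .293; python3 look.py w2.png bench_bottle_mid bench_bottle
```

```text
t 4.2167 tcp [ 0.5601 -0.3218  0.2013] q [-0.56  0.29  1.76 -0.    1.1  -0.85]
phi 0.2932023720808952 toolz [-0.0094  0.0057 -0.9999] turn 0.00020237208089524117 shift mm [-4.6  2.5 91.3]
bench_bottle_mid 0.89 [306. 310.] [ 80 167 100] [ 0.5741 -0.4101  0.051 ]
bench_bottle_mid 0.6 [220. 330.] [186 189 183] [ 0.5666 -0.3266  0.051 ]
bench_bottle 0.88 [195. 328.] [241 197 127] [ 0.5637 -0.3226  0.    ]
bench_bottle 0.67 [274. 315.] [ 73 153  91] [ 0.5757 -0.4069  0.    ]
bench_bottle 0.34 [134. 185.] [ 90 162 118] [ 0.4184 -0.3042  0.    ]
```

View pics/w2.png

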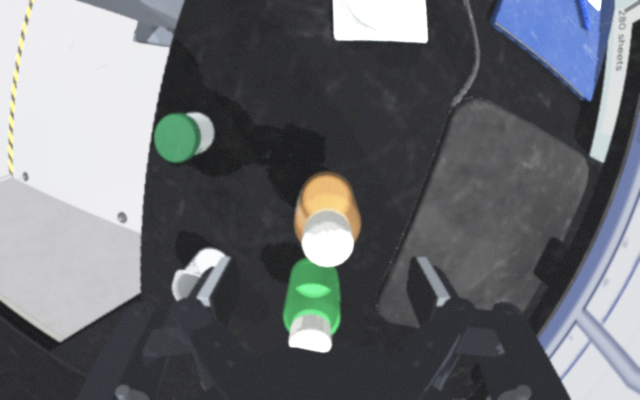

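The bottle is centred between the fingers (cap at (328,242)), and the jar and beaker are outside the finger paths.

Emit:
step_arm([
  [[0,0,0],[-5,4,15],85],
  [[0,0,0],[0,0,30],85],
  [[0,0,0],[0,0,30],85],
  [[0,0,0],[0,0,16],85],
  [[0,0,0],[0,0,0],85],
])

```text
time: 4.78
tool_pos: [0.5675, -0.3267, 0.1151]
tcp_rot: [-1.871, -2.519, 0.001]
wrist_force: [-0.4, -0.5, -0.5]
width: 0.995
grip_force: 0.0
```

```bash
python3 go.py .565 -.326 .11 .293; python3 look.py w3.png bench_bottle_mid bench_bottle
```

```text
t 4.7833 tcp [ 0.5675 -0.3267  0.1151] q [-0.56  0.4   1.8  -0.    0.95 -0.85]
phi 0.29308992822202246 toolz [-0.0029  0.0017 -1.    ] turn 8.992822202247286e-05 shift mm [ 1.4 -2.2  5.1]
bench_bottle_mid 0.66 [264. 315.] [244 226 182] [ 0.563  -0.3249  0.051 ]
bench_bottle 0.72 [220. 319.] [235 188 123] [ 0.5631 -0.3213  0.    ]
```

Emit:
step_arm([
  [[0,0,0],[1,-4,5],85],
  [[0,0,0],[0,0,0],85],
  [[0,0,0],[0,0,0],60],
  [[0,0,0],[0,0,0],52],
  [[0,0,0],[0,0,0],48],
], grip_force=30)

```text
time: 5.35
tool_pos: [0.5645, -0.3275, 0.1125]
tcp_rot: [1.873, 2.521, 0.0]
wrist_force: [-0.3, -0.5, 0.8]
width: 0.594
grip_force: 0.0
```

Emit:
step_arm([
  [[0,0,0],[0,0,0],40],
  [[0,0,0],[0,0,0],30],
  [[0,0,0],[0,0,0],30],
  [[0,0,0],[0,0,0],30],
  [[0,0,0],[0,0,0],30],
], grip_force=30)

```text
time: 5.77
tool_pos: [0.5645, -0.3276, 0.1126]
tcp_rot: [1.873, 2.521, -0.0]
wrist_force: [-1.9, 0.7, 4.4]
width: 0.542
grip_force: 31.8
```

```bash
python3 go.py .565 -.326 .11 .293; python3 look.py w4.png bench_bottle_mid bench_bottle
```

```text
t 5.7667 tcp [ 0.5645 -0.3276  0.1126] q [-0.56  0.39  1.81 -0.    0.94 -0.86]
phi 0.2930833709495689 toolz [ 5.e-04 -6.e-04 -1.e+00] turn 8.337094956889501e-05 shift mm [1.4 0.9 2.6]
bench_bottle_mid 0.76 [266. 323.] [234 210 164] [ 0.5637 -0.3243  0.051 ]
bench_bottle 0.65 [225. 321.] [233 184 118] [ 0.5622 -0.3243  0.    ]
```

Emit:
step_arm([
  [[0,0,0],[0,0,-10],30],
  [[0,0,0],[0,0,-25],30],
  [[0,0,0],[0,0,-30],30],
  [[0,0,0],[0,0,-25],30],
  [[0,0,0],[0,0,0],30],
], grip_force=35)

```text
time: 6.33
tool_pos: [0.5672, -0.329, 0.2085]
tcp_rot: [1.867, 2.514, 0.002]
wrist_force: [1.2, -2.0, -0.5]
width: 0.542
grip_force: 36.7
```

Emit:
step_arm([
  [[0,0,0],[20,5,0],30],
  [[0,0,0],[30,7,0],30],
  [[0,0,0],[35,8,0],30],
  [[0,0,0],[30,7,0],30],
  [[0,0,0],[20,5,0],30],
])

```text
time: 6.75
tool_pos: [0.5545, -0.1859, 0.2003]
tcp_rot: [-1.871, -2.52, -0.0]
wrist_force: [-1.0, 0.1, -2.7]
width: 0.542
grip_force: 36.7
```

Emit:
step_arm([
  [[0,0,0],[0,0,0],30],
  [[0,0,0],[0,0,0],30],
  [[0,0,0],[0,0,0],30],
])

```text
time: 7.0
tool_pos: [0.5557, -0.1889, 0.2012]
tcp_rot: [-1.872, -2.522, 0.001]
wrist_force: [0.3, 0.2, -1.1]
width: 0.541
grip_force: 36.7
```

```bash
python3 go.py .551 -.144 .2 .293; python3 look.py w5.png free_seat taken_seat handle carrier loaded_bottle_mid bench_bottle_mid jar_mid beaker_mid
python3 - <<'E'
from h import *
for n,r in (("scene",tip_of),("side",tip_of)): pass
for c in("scene","side"):
    im=read_camera(c); save(im,c+"2.png")
    for q,z in (("free_seat",.026),("taken_seat",.026),("handle",.155),("bench_bottle",.08)):
        for r in tip_of(c,q)[:2]: print(c,q,round(r["score"],2),np.round(r["at"]),np.round(at_z(c,*r["at"],z),4))
E
```

```text
t 7.0 tcp [ 0.5557 -0.1889  0.2012] q [-0.37  0.18  1.9  -0.    1.06 -0.66]
phi 0.2934959508963268 toolz [-7.e-04 -1.e-04 -1.e+00] turn 0.0004959508963268133 shift mm [44.4  8.5  1.2]
free_seat 0.86 [147. 337.] [237 242 244] [ 0.5539 -0.1431  0.026 ]
carrier 0.94 [ 40. 336.] [92 94 99] [ 0.5276 -0.056   0.    ]
bench_bottle_mid 0.88 [265. 323.] [112  92  66] [ 0.5698 -0.2344  0.051 ]
bench_bottle_mid 0.52 [265. 172.] [30 68 44] [ 0.4416 -0.2788  0.051 ]
bench_bottle_mid 0.32 [145. 337.] [239 243 245] [ 0.551  -0.1387  0.051 ]
bench_bottle_mid 0.16 [224. 321.] [125  93  60] [ 0.5573 -0.2002  0.051 ]
jar_mid 0.73 [266. 171.] [45 97 66] [ 0.4293 -0.3011  0.0235]
beaker_mid 0.97 [364. 202.] [15 15 14] [ 0.4753 -0.4314  0.029 ]
scene free_seat 0.97 [221. 329.] [ 0.5531 -0.152   0.026 ]
scene taken_seat 0.68 [208. 264.] [0.4899 0.0308 0.026 ]
scene taken_seat 0.27 [284. 406.] [ 0.4727 -0.4233  0.026 ]
scene handle 0.47 [174. 294.] [ 0.5244 -0.0577  0.155 ]
scene bench_bottle 0.8 [206. 341.] [ 0.5659 -0.1783  0.08  ]
side free_seat 0.68 [234. 330.] [ 0.5536 -0.144   0.026 ]
side taken_seat 0.65 [186. 362.] [ 0.4475 -0.012   0.026 ]
side taken_seat 0.59 [199. 383.] [0.5029 0.0242 0.026 ]
side bench_bottle 0.74 [224. 313.] [ 0.5417 -0.1832  0.08  ]
side bench_bottle 0.36 [218. 313.] [ 0.5255 -0.1786  0.08  ]
```

View pics/w5.png

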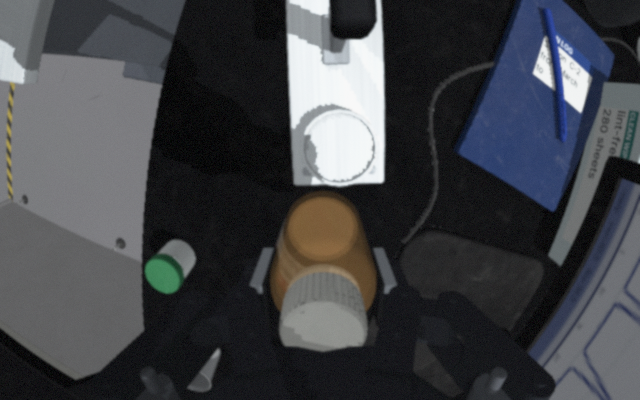

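The bottle hangs upright in the fingers, its underside around (322,225). The free seat's ring is centred at about (339,147).

```bash
python3 - <<'E'
from h import *
c=calibration("wrist"); im=cv2.imread("pics/w5.png")
print("seat",at_z("wrist",147,339,.030,c).round(4), "rim pts",[at_z("wrist",r,k,.030,c).round(4) for r,k in((147,302),(147,376),(110,339),(184,339))])
print("bottle bottom",[at_z("wrist",r,k,.0886,c).round(4) for r,k in((224,321),(228,322))])
print("cap",at_z("wrist",326,323,.1906,c).round(4))
print("seam plate",[at_z("wrist",r,k,.010,c).round(4) for r,k in((185,295),(20,287),(182,384),(20,384))])
s=read_state();R=Ro.from_rotvec(s["tcp_rot"]).as_matrix()
for sx in(-.024,.024):
  print([proj("wrist",s["tool_pos"]+R@[a,b,.1126],c).round() for a,b in((0,0),(sx,0),(0,sx),(.003,0))])
cv2.imwrite("pics/w5c.png",cv2.resize(im[90:370,240:400],None,fx=3,fy=2.1))
E
```

```text
seat [ 0.5551 -0.1419  0.03  ] rim pts [array([ 0.5272, -0.1503,  0.03  ]), array([ 0.5832, -0.133 ,  0.03  ]), array([ 0.5464, -0.114 ,  0.03  ]), array([ 0.5643, -0.1708,  0.03  ])]
bottle bottom [array([ 0.5536, -0.1851,  0.0886]), array([ 0.5551, -0.1875,  0.0886])]
cap [ 0.5536 -0.1805  0.1906]
seam plate [array([ 0.5301, -0.1877,  0.01  ]), array([ 0.4834, -0.0517,  0.01  ]), array([ 0.6046, -0.1622,  0.01  ]), array([ 0.5606, -0.0269,  0.01  ])]
[array([231., 323.]), array([263., 323.]), array([230., 286.]), array([226., 323.])]
[array([231., 323.]), array([195., 323.]), array([230., 360.]), array([226., 323.])]
```

View pics/w5c.png

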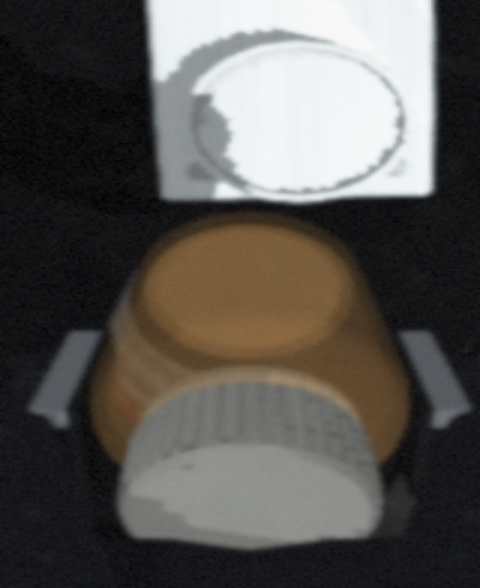

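Emit:
step_arm([
  [[0,0,0],[14,4,0],30],
  [[0,0,0],[14,5,0],30],
  [[0,0,0],[14,4,0],30],
  [[0,0,0],[0,0,0],30],
  [[0,0,0],[0,0,0],30],
])

```text
time: 8.37
tool_pos: [0.5562, -0.1432, 0.2018]
tcp_rot: [-1.87, -2.524, 0.0]
wrist_force: [-0.1, -0.6, -1.5]
width: 0.538
grip_force: 36.7
```

```bash
python3 go.py .5564 -.1447 .15 .293; python3 look.py w6.png free_seat handle carrier taken_seat; python3 - <<'E'
from h import *
c=calibration("wrist"); s=read_state();R=Ro.from_rotvec(s["tcp_rot"]).as_matrix()
o=-np.array(c["R"]).T@c["t"]; print("cam in tool",(R.T@(o-s["tool_pos"])).round(4), (R.T@np.array(c["R"])[2]).round(3))
E
```

```text
t 8.3667 tcp [ 0.5562 -0.1432  0.2018] q [-0.3   0.16  1.93 -0.    1.06 -0.59]
phi 0.2955864960980885 toolz [-2.e-04 -0.e+00 -1.e+00] turn 0.002586496098088531 shift mm [-1.5 -0.2 51.8]
free_seat 0.75 [201. 323.] [217 190 151] [ 0.5565 -0.1438  0.026 ]
free_seat 0.41 [ 75. 313.] [40 41 46] [ 0.5191 -0.0481  0.026 ]
handle 0.79 [ 72. 310.] [37 42 45] [ 0.5246 -0.0565  0.155 ]
cam in tool [ 0.0809  0.     -0.0703] [-0.314  0.     0.949]
```

View pics/w6.png

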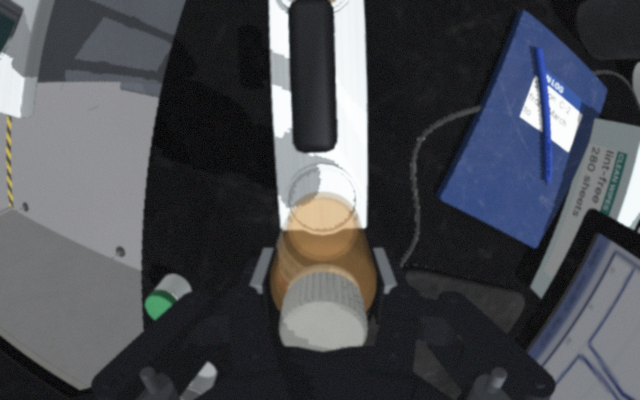

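The bottle's underside overlaps the seat ring (centre about (321,199)). The handle bar runs from (310,0) to (315,150).

```bash
python3 - <<'E'
from h import *
c=calibration("wrist"); im=cv2.imread("pics/w6.png")
for z in(.026,.03): print("seat",at_z("wrist",199.5,321,z,c).round(4))
print("handle corners",[at_z("wrist",r,k,.167,c).round(4) for r,k in((148,296),(148,335),(5,291),(5,331))])
cv2.imwrite("pics/w6c.png",cv2.resize(im[130:290,250:390],None,fx=4,fy=3.7,interpolation=cv2.INTER_CUBIC))
E
```

```text
seat [ 0.5549 -0.1453  0.026 ]
seat [ 0.5545 -0.1441  0.03  ]
handle corners [array([ 0.5288, -0.0855,  0.167 ]), array([ 0.5416, -0.0817,  0.167 ]), array([ 0.5129, -0.0381,  0.167 ]), array([ 0.5258, -0.0344,  0.167 ])]
```

View pics/w6c.png

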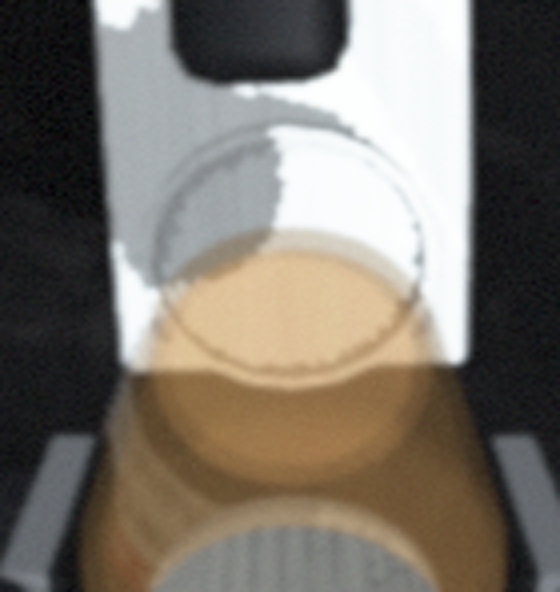

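Emit:
step_arm([
  [[0,0,0],[-2,0,10],30],
  [[0,0,0],[0,0,18],30],
  [[0,0,0],[0,0,15],30],
  [[0,0,0],[0,0,8],30],
  [[0,0,0],[0,0,0],30],
])

```text
time: 9.03
tool_pos: [0.5549, -0.1467, 0.1478]
tcp_rot: [-1.871, -2.517, 0.003]
wrist_force: [0.1, 0.4, -1.6]
width: 0.543
grip_force: 36.6
```

Emit:
step_arm([
  [[0,0,0],[0,0,0],30],
  [[0,0,0],[0,0,0],30],
])

```text
time: 9.2
tool_pos: [0.5574, -0.1472, 0.1515]
tcp_rot: [1.873, 2.521, 0.001]
wrist_force: [-0.0, -0.8, -1.5]
width: 0.544
grip_force: 36.6
```

```bash
python3 go.py .5564 -.1447 .1386 .293; python3 look.py w7.png free_seat handle; python3 - <<'E'
from h import *
im=cv2.imread("pics/w7.png"); c=calibration("wrist"); s=read_state();R=Ro.from_rotvec(s["tcp_rot"]).as_matrix()
a=np.linspace(0,6.28,60)
b=[proj("wrist",s["tool_pos"]+R@[.003+.024*np.cos(t),.024*np.sin(t),.1126],c) for t in a]
big=cv2.resize(im[130:290,250:390],None,fx=4,fy=3.7,interpolation=cv2.INTER_CUBIC)
for q in b: cv2.circle(big,(int((q[1]-250)*4),int((q[0]-130)*3.7)),1,(0,0,255),-1)
for t in a:
    q=proj("wrist",np.array([.5555+.028*np.cos(t),-.1425+.028*np.sin(t),.030]),c); cv2.circle(big,(int((q[1]-250)*4),int((q[0]-130)*3.7)),1,(255,0,0),-1)
cv2.imwrite("pics/w7c.png",big)
E
```

```text
t 9.2 tcp [ 0.5574 -0.1472  0.1515] q [-0.3   0.22  1.96 -0.    0.96 -0.59]
phi 0.29273673672197853 toolz [ 1.1e-03 -3.0e-04 -1.0e+00] turn -0.0002632632780214528 shift mm [ 2.6 -0.2 12.9]
handle 0.8 [ 38. 302.] [58 62 67] [ 0.5259 -0.0577  0.155 ]
```

View pics/w7c.png

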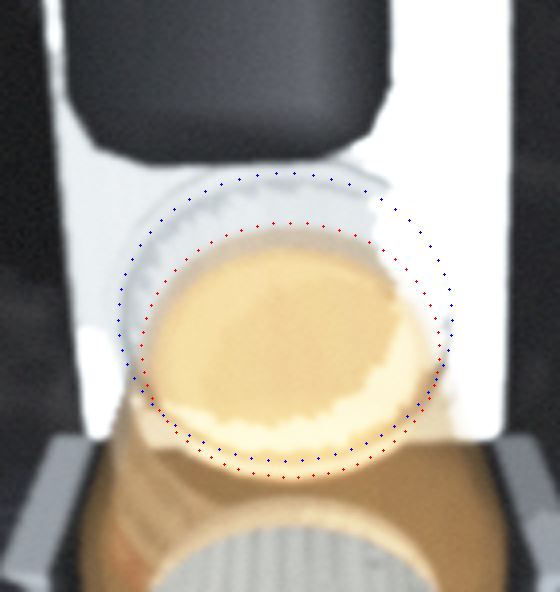

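The red circle (bottle underside) matches the picture, and the blue one (seat ring) fits to 1–2 mm; the bottle needs +2 mm along tool x.

Emit:
step_arm([
  [[0,0,0],[2,0,0],30],
  [[0,0,0],[0,0,4],30],
  [[0,0,0],[0,0,4],30],
  [[0,0,0],[0,0,2],30],
  [[0,0,0],[0,0,0],30],
])

```text
time: 9.77
tool_pos: [0.5556, -0.1446, 0.1399]
tcp_rot: [-1.872, -2.521, 0.001]
wrist_force: [-0.6, 0.3, -2.5]
width: 0.544
grip_force: 36.6
```

Emit:
step_arm([
  [[0,0,0],[0,0,1],30],
  [[0,0,0],[0,0,1],30],
  [[0,0,0],[0,0,0],30],
  [[0,0,0],[0,0,0],30],
])

```text
time: 10.1
tool_pos: [0.5563, -0.1449, 0.1389]
tcp_rot: [1.873, 2.522, -0.0]
wrist_force: [0.1, 0.3, -1.2]
width: 0.546
grip_force: 36.7
```

```bash
python3 go.py .5564 -.1454 .1386 .293; python3 look.py w8.png free_seat handle
```

```text
t 10.1 tcp [ 0.5563 -0.1449  0.1389] q [-0.3   0.23  1.97 -0.    0.94 -0.59]
phi 0.29298849534117777 toolz [ 1.e-04 -0.e+00 -1.e+00] turn -1.150465882221452e-05 shift mm [-0.5 -0.   0.3]
```

Emit:
step_arm([
  [[0,0,0],[0,0,1],30],
  [[0,0,0],[0,0,0],30],
  [[0,0,0],[0,0,0],30],
])

```text
time: 10.5
tool_pos: [0.5565, -0.145, 0.1386]
tcp_rot: [1.873, 2.522, 0.0]
wrist_force: [-1.5, -0.1, 4.3]
width: 0.542
grip_force: 37.2
```

Emit:
step_arm([
  [[0,0,0],[0,0,1],30],
  [[0,0,0],[0,0,0],30],
  [[0,0,0],[0,0,0],30],
])

```text
time: 10.75
tool_pos: [0.5565, -0.145, 0.1386]
tcp_rot: [1.873, 2.522, -0.0]
wrist_force: [-5.0, 0.8, 10.5]
width: 0.541
grip_force: 38.0
```

```bash
python3 - <<'E'
from h import *
s=read_state(); print(s["tool_pos"],s["wrist_force"],s["torque"])
im=read_camera("wrist"); save(im,"w9.png"); im=cv2.imread("pics/w9.png")
a=cv2.resize(im[60:340,240:400],None,fx=2.4,fy=2.1); im2=read_camera("side"); b=cv2.resize(im2[130:270,280:420,::-1],None,fx=2.8,fy=4.2)
cv2.imwrite("pics/c9.png",np.hstack([a,b]))
E
```

```text
[ 0.55647166 -0.14502297  0.13856269] [-4.98884453  0.79819267 10.5054076 ] [ 0.18989626  0.86809604 -0.02423693]
```

View pics/c9.png

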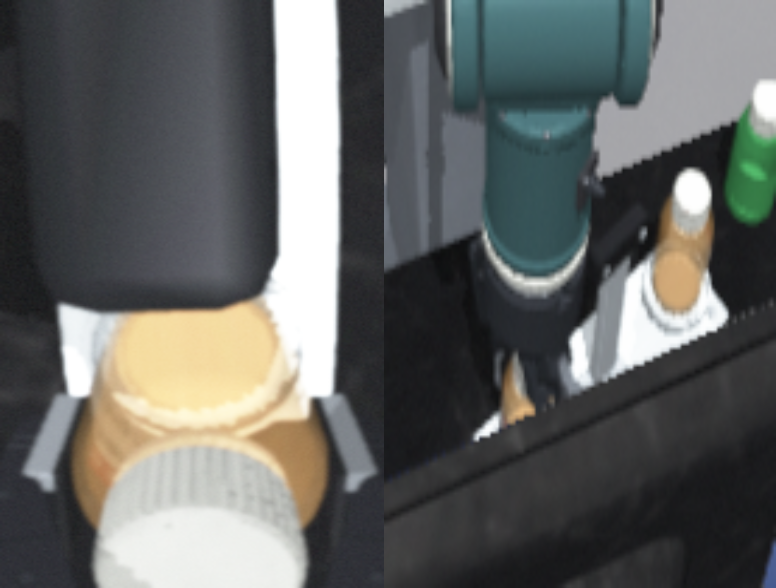

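The bottle touched at exactly floor height (TCP 0.1386), and it sits inside the ring. I relieve the push, then release.

Emit:
step_arm([
  [[0,0,0],[0,0,-1.5],30],
  [[0,0,0],[0,0,0],50],
  [[0,0,0],[0,0,0],60],
  [[0,0,0],[0,0,0],72],
  [[0,0,0],[0,0,0],85],
])

```text
time: 11.27
tool_pos: [0.5563, -0.1449, 0.1381]
tcp_rot: [-1.873, -2.522, 0.0]
wrist_force: [-0.1, -0.1, -0.5]
width: 0.952
grip_force: 0.0
```

Emit:
step_arm([
  [[0,0,0],[0,0,0],85],
  [[0,0,0],[0,0,0],85],
  [[0,0,0],[0,0,0],85],
])

```text
time: 11.52
tool_pos: [0.5562, -0.1449, 0.1383]
tcp_rot: [-1.873, -2.522, 0.0]
wrist_force: [0.7, 0.3, 0.3]
width: 0.995
grip_force: 0.0
```

Emit:
step_arm([
  [[0,0,0],[0,0,-15],85],
  [[0,0,0],[0,0,-30],85],
  [[0,0,0],[0,0,-38],85],
  [[0,0,0],[0,0,-38],85],
  [[0,0,0],[0,0,-30],85],
])

```text
time: 11.93
tool_pos: [0.5567, -0.145, 0.2924]
tcp_rot: [1.872, 2.52, 0.001]
wrist_force: [0.5, -0.5, 0.0]
width: 0.996
grip_force: 0.0
```

Emit:
step_arm([
  [[0,0,0],[0,0,0],85],
  [[0,0,0],[0,0,0],85],
  [[0,0,0],[0,0,0],85],
])

```text
time: 12.18
tool_pos: [0.5559, -0.1448, 0.289]
tcp_rot: [-1.873, -2.522, 0.0]
wrist_force: [0.2, -0.3, -0.0]
width: 0.999
grip_force: 0.0
```

```bash
python3 go.py .524 -.057 .209 .32; python3 look.py w10.png handle carrier loaded_bottle_mid bench_bottle_mid jar_mid beaker_mid;python3 - <<'E'
from h import *
for q in("handle","bench_bottle"):
    for r in cut_out("wrist",q)[:2]:
        m=r["region"].astype(np.uint8); rect=cv2.minAreaRect(np.argwhere(m)[:,::-1].astype(np.float32)); print(q,r["score"],r["extent"],rect)
        P=np.array([at_z("wrist",b[1],b[0],.167 if q=="handle" else .12) for b in cv2.boxPoints(rect)]); print(P.round(4),P.mean(0))
R={}
for c in("scene","side"):
    read_camera(c)
    for q,z in(("handle",.155),("bench_bottle_mid",.077),("loaded_bottle_mid",.077),("free_seat",.026),("taken_seat",.026)):
        for r in tip_of(c,q)[:3]: print(c,q,round(r["score"],2),np.round(r["at"]),at_z(c,*r["at"],z).round(4))
E
```

```text
t 12.1833 tcp [ 0.5559 -0.1448  0.289 ] q [-0.3   0.09  1.84  0.    1.22 -0.59]
phi 0.2930174416590725 toolz [-3.e-04  1.e-04 -1.e+00] turn -0.0269825583409275 shift mm [93.3 -5.2 80.1]
handle 0.64 [ 82. 317.] [38 38 42] [ 0.5252 -0.0561  0.155 ]
handle 0.41 [258. 197.] [ 60 119  81] [ 0.4697 -0.2079  0.155 ]
carrier 0.82 [ 94. 325.] [56 57 61] [ 0.5319 -0.0579  0.    ]
bench_bottle_mid 0.85 [186. 322.] [155 156 153] [ 0.5566 -0.1499  0.051 ]
bench_bottle_mid 0.69 [361. 280.] [25 28 31] [ 0.5735 -0.4147  0.051 ]
jar_mid 0.56 [259. 196.] [ 69 140  96] [ 0.4281 -0.2999  0.0235]
handle 0.83 [301.9, 39.9, 335.4, 127.1] ((317.9824523925781, 84.08686828613281), (88.0798568725586, 27.14882469177246), 88.8982925415039)
[[ 0.5101 -0.0338  0.167 ]
 [ 0.5257 -0.0288  0.167 ]
 [ 0.5428 -0.0812  0.167 ]
 [ 0.5269 -0.0863  0.167 ]] [ 0.52636712 -0.05754002  0.167     ]
handle 0.68 [283.3, 0.6, 355.3, 199.1] ((319.6483154296875, 98.7555923461914), (199.3096160888672, 72.37300872802734), 88.58557891845703)
[[ 0.4887 -0.0115  0.167 ]
 [ 0.5309  0.0021  0.167 ]
 [ 0.5723 -0.1193  0.167 ]
 [ 0.5274 -0.
[... 858 characters left out ...]
0.57 [194. 224.] [0.4249 0.1113 0.077 ]
scene loaded_bottle_mid 0.56 [188. 262.] [0.5073 0.0465 0.077 ]
scene free_seat 0.92 [222. 327.] [ 0.5455 -0.1504  0.026 ]
scene taken_seat 0.94 [207. 264.] [0.4934 0.034  0.026 ]
side handle 0.66 [186. 365.] [ 0.5248 -0.0503  0.155 ]
side bench_bottle_mid 0.8 [226. 330.] [ 0.558  -0.1456  0.077 ]
side bench_bottle_mid 0.48 [219. 359.] [ 0.5626 -0.0752  0.077 ]
side loaded_bottle_mid 0.9 [184. 385.] [0.4914 0.0271 0.077 ]
side loaded_bottle_mid 0.69 [163. 414.] [0.4551 0.1268 0.077 ]
side free_seat 0.58 [234. 330.] [ 0.5526 -0.1437  0.026 ]
side taken_seat 0.93 [199. 382.] [0.5018 0.0201 0.026 ]
side taken_seat 0.3 [226. 332.] [ 0.5337 -0.1292  0.026 ]
```

The bottle is released and standing. Next I go above the handle: centre ≈ (0.526, −0.057), yaw ≈ 0.315.

Emit:
step_arm([
  [[0,0,0],[15,0,0],85],
  [[0,0,0],[31,-1,0],85],
  [[0,0,0],[31,-1,0],85],
  [[0,0,0],[15,-1,0],85],
  [[0,0,-0.022],[0,0,0],85],
])

```text
time: 13.65
tool_pos: [0.5255, -0.0548, 0.2893]
tcp_rot: [-1.84, -2.545, -0.001]
wrist_force: [-0.3, -0.3, 0.8]
width: 0.995
grip_force: 0.0
```

Emit:
step_arm([
  [[0,0,0],[0,0,10],85],
  [[0,0,0],[0,0,15],85],
  [[0,0,0],[0,0,0],85],
  [[0,0,0],[0,0,0],85],
])

```text
time: 13.98
tool_pos: [0.5262, -0.0583, 0.2629]
tcp_rot: [-1.845, -2.54, 0.003]
wrist_force: [0.1, 0.1, 0.7]
width: 0.993
grip_force: 0.0
```

```bash
python3 go.py .5263 -.057 .207 .315; python3 look.py w11.png handle taken_seat loaded_bottle_mid;python3 - <<'E'
from h import *
im=cv2.imread("pics/w11.png"); c=calibration("wrist")
for q in("handle","loaded_bottle_mid","bench_bottle_mid"):
  for r in cut_out("wrist",q)[:2]:
    m=r["region"].astype(np.uint8); rect=cv2.minAreaRect(np.argwhere(m)[:,::-1].astype(np.float32)); print(q,r["score"],r["extent"],rect)
    if q=="handle":
        P=np.array([at_z("wrist",b[1],b[0],.167,c) for b in cv2.boxPoints(rect)]); print(P.round(4),P.mean(0))
E
```

```text
t 13.9833 tcp [ 0.5262 -0.0583  0.2629] q [-0.16  0.02  1.96 -0.    1.17 -0.47]
phi 0.3142986845780959 toolz [-0.0028  0.     -1.    ] turn -0.0007013154219041029 shift mm [ 1.2  0.6 55.9]
handle 0.59 [232. 323.] [18 17 19] [ 0.5258 -0.0569  0.155 ]
handle 0.93 [309.5, 186.3, 337.6, 278.1] ((323.5, 231.5), (91.0, 27.0), 90.0)
[[ 0.5102 -0.0283  0.167 ]
 [ 0.5247 -0.0236  0.167 ]
 [ 0.5443 -0.0804  0.167 ]
 [ 0.5279 -0.0857  0.167 ]] [ 0.52677174 -0.05452902  0.167     ]
loaded_bottle_mid 0.85 [292.1, 55.9, 355.9, 122.2] ((323.0, 89.5), (61.0, 62.0), 90.0)
loaded_bottle_mid 0.51 [285.7, 0.0, 317.9, 9.4] ((303.0, 3.0), (6.0, 30.0), 90.0)
bench_bottle_mid 0.58 [302.7, 248.4, 352.6, 327.3] ((325.5, 286.0), (80.0, 49.0), 90.0)
```

Emit:
step_arm([
  [[0,0,0],[1,0,14],85],
  [[0,0,0],[0,0,20],85],
  [[0,0,0],[0,0,15],85],
  [[0,0,0],[0,0,7],85],
  [[0,0,0],[0,0,0],85],
])

```text
time: 14.75
tool_pos: [0.5253, -0.0566, 0.2066]
tcp_rot: [-1.844, -2.54, 0.003]
wrist_force: [-0.9, -0.3, 0.2]
width: 0.992
grip_force: 0.0
```

Emit:
step_arm([
  [[0,0,0],[0,0,0],70],
  [[0,0,0],[0,0,0],55],
  [[0,0,0],[0,0,0],40],
  [[0,0,0],[0,0,0],30],
  [[0,0,0],[0,0,0],24],
], grip_force=40)

```text
time: 15.17
tool_pos: [0.527, -0.0568, 0.2092]
tcp_rot: [1.845, 2.541, 0.001]
wrist_force: [-0.1, 0.3, -0.6]
width: 0.293
grip_force: 0.0
```

```bash
python3 go.py .5263 -.057 .207 .315; python3 look.py w12.png handle; python3 - <<'E'
from h import *
c=calibration("wrist")
r=cut_out("wrist","handle")
for r in r[:1]:
    m=r["region"].astype(np.uint8); rect=cv2.minAreaRect(np.argwhere(m)[:,::-1].astype(np.float32)); P=np.array([at_z("wrist",b[1],b[0],.167,c) for b in cv2.boxPoints(rect)]); print(r["extent"],P.round(4),P.mean(0))
E
```

```text
t 15.1667 tcp [ 0.527  -0.0568  0.2092] q [-0.15  0.07  2.01  0.    1.06 -0.47]
phi 0.3149851250928524 toolz [ 1.5e-03 -2.0e-04 -1.0e+00] turn -1.4874907147577332e-05 shift mm [ 0.  -0.7  2.2]
handle 0.57 [281. 322.] [20 23 24] [ 0.5268 -0.0577  0.155 ]
[299.7, 219.6, 339.2, 339.1] [[ 0.5076 -0.0254  0.167 ]
 [ 0.5221 -0.0207  0.167 ]
 [ 0.5428 -0.0788  0.167 ]
 [ 0.5248 -0.0847  0.167 ]] [ 0.52432644 -0.05237644  0.167     ]
```

Well aligned. I lower 2 mm, close gently, then firm up the grip.

Emit:
step_arm([
  [[0,0,0],[0,-0.5,2],22],
  [[0,0,0],[0,0,0],20],
  [[0,0,0],[0,0,0],18],
  [[0,0,0],[0,0,0],16],
  [[0,0,0],[0,0,0],14],
], grip_force=40)

```text
time: 15.73
tool_pos: [0.5261, -0.0568, 0.2063]
tcp_rot: [-1.845, -2.543, -0.0]
wrist_force: [0.7, 0.6, -1.8]
width: 0.181
grip_force: 39.8
```

Emit:
step_arm([
  [[0,0,0],[0,0,0],8],
  [[0,0,0],[0,0,0],4],
  [[0,0,0],[0,0,0],0],
  [[0,0,0],[0,0,0],0],
  [[0,0,0],[0,0,0],0],
], grip_force=100)

```text
time: 16.15
tool_pos: [0.5261, -0.0568, 0.2064]
tcp_rot: [1.846, 2.542, 0.0]
wrist_force: [1.1, 0.6, -1.1]
width: 0.172
grip_force: 98.1
```

```bash
python3 go.py .5263 -.057 .207 .315; python3 -c "
from h import *
s=read_state();print(s['wrist_force'],s['torque'],s['width'],s['grip_force'])"
```

```text
t 16.15 tcp [ 0.5261 -0.0568  0.2064] q [-0.15  0.07  2.02  0.    1.05 -0.47]
phi 0.3148885740666249 toolz [ 3.e-04  1.e-04 -1.e+00] turn -0.00011142593337509776 shift mm [-0.2  0.1 -0.6]
[ 1.1247071   0.60578239 -1.06170479] [ 0.1874115  -0.16083862  0.0089628 ] 0.17241625487842174 98.0732274055481
```

Handle gripped (14.7 mm, 98 N). I lift slowly.

Emit:
step_arm([
  [[0,0,0],[0,0,-2],0],
  [[0,0,0],[0,0,-3],0],
  [[0,0,0],[0,0,-4],0],
  [[0,0,0],[0,0,-4],0],
  [[0,0,0],[0,0,-3],0],
])

```text
time: 16.57
tool_pos: [0.5258, -0.0569, 0.2225]
tcp_rot: [-1.845, -2.542, 0.001]
wrist_force: [0.7, -0.6, -7.0]
width: 0.179
grip_force: 97.6
```

```bash
python3 -c "
from h import *
s=read_state();print(s['tool_pos'],s['wrist_force'],s['torque'],s['width'],s['grip_force'])"; python3 look.py w13.png handle
```

```text
[ 0.52577415 -0.0569344   0.2224671 ] [ 0.73833741 -0.64326733 -7.01167758] [ 0.05376401  0.00500289 -0.00966628] 0.1789177420308158 97.58177518844604
handle 0.89 [285. 323.] [10 10 16] [ 0.5295 -0.0684  0.155 ]
```

The full load of about 6.5 N is off the bench with almost no torque, so it hangs balanced.

Emit:
step_arm([
  [[0,0,0],[0,0,-4],0],
  [[0,0,0],[0,0,-6],0],
  [[0,0,0],[0,0,-7],0],
  [[0,0,0],[0,0,-7],0],
  [[0,0,0],[0,0,-7],0],
])

```text
time: 17.08
tool_pos: [0.5262, -0.0569, 0.2544]
tcp_rot: [1.845, 2.542, 0.0]
wrist_force: [-0.1, 0.1, -6.5]
width: 0.169
grip_force: 97.7
```

Emit:
step_arm([
  [[0,0,0],[0,0,-7],0],
  [[0,0,0],[0,0,-7],0],
  [[0,0,0],[0,0,-7],0],
  [[0,0,0],[0,0,-7],0],
  [[0,0,0],[0,0,-7],0],
])

```text
time: 17.5
tool_pos: [0.526, -0.0569, 0.2891]
tcp_rot: [1.845, 2.542, 0.0]
wrist_force: [-0.0, 0.5, -5.9]
width: 0.169
grip_force: 97.7
```

Emit:
step_arm([
  [[0,0,0],[0,0,-7],0],
  [[0,0,0],[0,0,-5],0],
  [[0,0,0],[0,0,-4],0],
  [[0,0,0],[0,0,-2],0],
  [[0,0,0],[0,0,-1],0],
])

```text
time: 17.92
tool_pos: [0.5261, -0.0569, 0.3077]
tcp_rot: [1.845, 2.542, 0.0]
wrist_force: [0.6, -0.5, -6.7]
width: 0.17
grip_force: 97.6
```

Emit:
step_arm([
  [[0,0,0],[0,0,0],0],
  [[0,0,0],[0,0,0],0],
  [[0,0,0],[0,0,0],0],
  [[0,0,0],[0,0,0],0],
  [[0,0,0],[0,0,0],0],
])

```text
time: 18.33
tool_pos: [0.5259, -0.0569, 0.307]
tcp_rot: [-1.845, -2.542, 0.0]
wrist_force: [0.4, -0.2, -6.0]
width: 0.17
grip_force: 97.6
```

```bash
python3 go.py .5263 -.057 .307 .315; python3 look.py w14.png handle; python3 - <<'E'
from h import *
s=read_state();print(s['wrist_force'],s['torque'],s['width'],s['grip_force'],s["joint_vel"].round(4))
z=s["tool_pos"][2]-.2064; Z=dict(handle=.155,bench_bottle_mid=.077,loaded_bottle_mid=.077,free_seat=.026,taken_seat=.026)
for c in("scene","side"):
    read_camera(c)
    for q in Z:
        for r in tip_of(c,q)[:2]: print(c,q,round(r["score"],2),at_z(c,*r["at"],Z[q]+z).round(3))
    for q,zz in(("jar_mid",.0235),("beaker_mid",.029)):
        for r in tip_of(c,q)[:1]: print(c,q,at_z(c,*r["at"],zz).round(3))
E
```

```text
t 18.3333 tcp [ 0.5259 -0.0569  0.307 ] q [-0.15 -0.02  1.91 -0.    1.25 -0.47]
phi 0.3149991583692146 toolz [-6.e-04  1.e-04 -1.e+00] turn -8.416307853975624e-07 shift mm [-0.3  0.3  0. ]
handle 0.98 [286. 322.] [17 19 22] [ 0.5463 -0.123   0.155 ]
[-1.02608382  0.19636904 -6.83686662] [ 0.04239009  0.0075804  -0.0297857 ] 0.16719956775687012 97.64289379119873 [-0.0017  0.0008 -0.001   0.0003  0.0028 -0.0005]
scene handle 0.55 [ 0.516 -0.063  0.256]
scene bench_bottle_mid 0.76 [ 0.558 -0.147  0.178]
scene bench_bottle_mid 0.68 [ 0.444 -0.456  0.178]
scene loaded_bottle_mid 0.69 [0.509 0.037 0.178]
scene loaded_bottle_mid 0.67 [ 0.332 -0.007  0.178]
scene free_seat 0.87 [ 0.556 -0.145  0.127]
scene taken_seat 0.69 [0.496 0.034 0.127]
scene jar_mid [ 0.429 -0.3    0.023]
scene beaker_mid [ 0.47  -0.427  0.029]
side handle 0.51 [ 0.518 -0.051  0.256]
side handle 0.46 [ 0.596 -0.163  0.256]
side bench_bottle_mid 0.67 [ 0.554 -0.148  0.178]
side loaded_bottle_mid 0.75 [0.494 0.017 0.178]
side loaded_bottle_mid 0.61 [0.522 0.066 0.178]
side free_seat 0.98 [ 0.55  -0.142  0.127]
side taken_seat 0.77 [0.502 0.026 0.127]
side jar_mid [ 0.426 -0.297  0.023]
side beaker_mid [ 0.473 -0.428  0.029]
```

The carrier is 100 mm up, level and steady. Both bottles are over their seats, and the jar and beaker have not moved.

```bash
python3 -c "
from workcell import *
print(finish_job())"
```

```text
the job is handed in; nothing more can be done
None
```

I handed the job in with the bottle released on the free seat and the carrier held by its handle about 100 mm up, level and steady, both bottles on their seats and the jar and beaker unmoved; the verdict was not shown, and I viewed 11 pictures, one over the limit of 10.

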